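Look into the blue key case

TASK

Check that the key is still in the blue case: press down its white thumb latch so that the sprung lid pops fully open, and leave it standing open by itself for a good two seconds. Then press the lid down until it snaps shut and stays shut, and take the hand away. Leave the green case closed.

Things in the scene. Friction and masses are not known exactly. Their poses are not given: they have to be found in the camera images.
- blue_case: Case with a blue lid and grey lower shell, fixed to the desk: 90 mm deep (x), 100 wide (y), 44 high shut. Origin: centre of its underside. +x runs from the latch in front to the hinge at the back, z up. A brass key lies inside. A look-alike with a green lid stands on the desk; the two may have changed places.
- blue_latch_pad (a point): Centre of the top of the white thumb pad, 28 mm (x) by 34 (y), in front of the blue case, 87 mm before the case's middle and 27 mm above the desk: press here. It rocks on a pivot 38 mm behind it; 2 to 4 N straight down frees the lid after about 9 mm (firm stop at about 13 mm); a spring returns it. From 27 mm behind this point (+x) the black hook rises some 28 mm above the pad.
- blue_lid_top (a point): Point on top of the blue lid, on its middle line, 34 mm behind the front edge, 56 mm before the hinge: press here to shut. Shut: 44 mm above the desk, 76 mm in +x of the latch pad. Moves with the lid. Open, the lid still covers this point's shut place (front edge 65 mm before the hinge, 97 mm high): push straight down there; the snap needs about 8 N in the last 5 mm; then it meets a firm stop.
- blue_lid (a joint): Angle of the blue lid (rad): about 0.01 latched shut, 0 pushed hard home, 0.65 fully open. A spring opens it as soon as the latch lets go and keeps it open; only the latch holds it shut.
- green_lid (a joint): Angle of the lid of the green case, which is built the same: about 0.01 latched shut. It must stay shut.

How it is judged:
On the way:
1. the blue lid stands fully open for a second, without the fingers touching it (value of joint blue_lid above 0.55 rad and contact force between the fingers and blue_lid below 0.2 N), for 1 s.
At the end, for the whole second after the job is handed in: The blue lid is latched shut by itself (angle under 0.04 rad) and the green lid is shut (under 0.04 rad) (value of joint each of blue_lid, green_lid below 0.04 rad); the robot touches nothing.
It fails at once if the green case comes open (value of joint green_lid above 0.1 rad).
It also fails if it takes over 40 s, if anything falls off the work surface, if the arm or the gripper's body presses on something with over 40 N, if the wrist force passes 120 N, or if a joint passes its speed limit or range.

ROBOT

A 6-joint arm with a two-finger parallel gripper is mounted at the origin on the work surface; the furniture and walls round the work are solid. World frame = base frame: x ahead of the robot, y to its left, z up, the work surface at z = 0. Lengths are in m, angles in rad, forces in N, time in s.
With the tool pointing down it reaches from about 0.275 to 0.75 m from the base axis. Payload 10.2 kg.
Tool frame: the origin (TCP) lies between the finger pads; the fingertips stand 8 mm ahead of it and the grasp point (between the pads) lies 11 mm behind it; z points along the fingers, y is the line along which they close (so a half turn about z gives the same grasp; the last joint's range is limited). The gripper opens to 85 mm and grips with 20 to 120 N. Pads are 22 mm wide; open, the fingers measure 114 mm over their backs; the gripper's body (76 mm by 85 mm) begins 54 mm behind the grasp point. The pads swing forward as they close: fully open they stand 13 mm farther back than shut.
Start: joints at [0.951, 0.313, 1.498, -0, 1.331, -0.223], TCP at [0.203, 0.484, 0.239] pointing down, gripper open.
Joint ranges: [-2.94, 2.94], [-0.97, 2.17], [0.19, 2.56], [-1.23, 4.37], [0.02, 3.11], [-2.88, 2.88]. Speed limits (rad/s): [2.39, 2.39, 3.01, 3.14, 3.14, 3.14].

INTERFACE

Orientations are given as a 3x3 rotation matrix whose columns are the frame's x, y, z axes.
In Python, from rig import manip gives the robot as it stands.
- The arm moves only by the shell command python3 -m creep 'ROWS' [OPENING]. ROWS is JSON, a list that holds one entry, the list of rows, each a list of 6 numbers: the shift along the tool's x, y, z in cm, then the turn, a rotation vector about the tool's x, y, z in degrees. A call has 1 to 12 rows; each row is the pose to reach, as a shift and turn from the pose commanded when the call began, along the tool's axes at that moment; what a row does not reach only later rows make up. A row lasts 1/8 s, in which the tool goes at most 62.5 mm and 10.7 degrees, less where a joint would pass 70% of its speed; a pose out of reach is approached as far as the arm can. A call with a gripper value outside its range is refused whole. OPENING is the opening, from 0 (shut) to 1 (fully open), set as the call begins (- or left out, the last holds). The fingers move at their own pace and stop on an object; the grip force is fixed at half the most. Time passes only in rows, so rows that repeat a pose let the fingers close. It gives the time, the measured TCP pose, the force, the opening and the grip force at its end, in the units of the state.
- manip.get_state(): the state, without advancing time (a new reading comes with each control period).
- manip.snapshot(name): name is "side" or "top"; returns the picture (400x640x3 uint8, blue, green, red); there is no depth.
- manip.camera_info(name): a dict with "fx", "fy", "cx", "cy" (pixels), "world_from_camera" (4x4, takes a point from camera to world coordinates). Camera axes: x right, y down, z forward; pixel columns grow to the right and rows downward; lengths in m; the calibration is good to about 2 mm. A picture is of the moment at which its call begins. camera_info takes no time and is no camera call.
- manip.close_job(): hands the job in; it is judged then, once.
The state is a dict: "clock": time; "joints": joint angles; "qd": joint speeds; "joint_efforts": joint torques, N m; "tcp_pos": TCP position; "eef_rot": TCP orientation; "wrist_force": force on the tool from outside, world axes, zero at the start; "wrist_torque": the same for the moment, N m; "gripper_width": finger opening in m; "grip_force": force on a finger pad.
Only numpy, scipy, OpenCV 4.12 (cv2) and the standard library are available. Lean on these libraries where they do the work, as an engineer would, in place of code of your own. Each camera call takes 0.05 s, during which the arm holds its last target. There are 200 camera calls.

## Working session

There is one attempt and no reset: what is moved stays moved. The work goes in short steps, Python scripts to look and compute and a shell command to move; the robot and the scene stay as the last step left them, time stands still between calls to the robot, and variables do not carry over. Pictures are saved under pics/ and viewed, at most 10 in all, crops included, and the job is handed in when it is done.

```bash
mkdir -p pics; python3 - <<'E'
from rig import manip
import cv2
for n in("top","side"):
    cv2.imwrite(f"pics/{n}0.png",manip.snapshot(n)); c=manip.camera_info(n); print(n,c)
s=manip.get_state(); print(s["tcp_pos"],s["eef_rot"],s["wrist_force"])
E
```

```text
top {'fx': 406.52498730517055, 'fy': 406.52498730517055, 'cx': 318.84339420685416, 'cy': 198.8557619920831, 'world_from_camera': array([[-0.02588421, -0.99596473,  0.08593169,  0.46416637],
       [-0.99965906,  0.02608326,  0.00119424, -0.10690624],
       [-0.0034308 , -0.08587148, -0.99630032,  0.89749329],
       [ 0.        ,  0.        ,  0.        ,  1.        ]])}
side {'fx': 449.3747845756864, 'fy': 449.3747845756864, 'cx': 318.5725691592246, 'cy': 197.92188368382116, 'world_from_camera': array([[-0.95605788, -0.13527823,  0.26010215,  0.30088905],
       [-0.29314879,  0.45361962, -0.84160147,  0.63675692],
       [-0.00413708, -0.88086834, -0.47334326,  0.46288765],
       [ 0.        ,  0.        ,  0.        ,  1.        ]])}
[0.20276331 0.48402395 0.23879875] [[-9.22307356e-01  3.86456554e-01 -6.87714617e-04]
 [ 3.86457072e-01  9.22306913e-01 -9.43471602e-04]
 [ 2.69673162e-04 -1.13594298e-03 -9.99999318e-01]] [0.90087864 0.52856178 0.17729457]
```

View pics/top0.png

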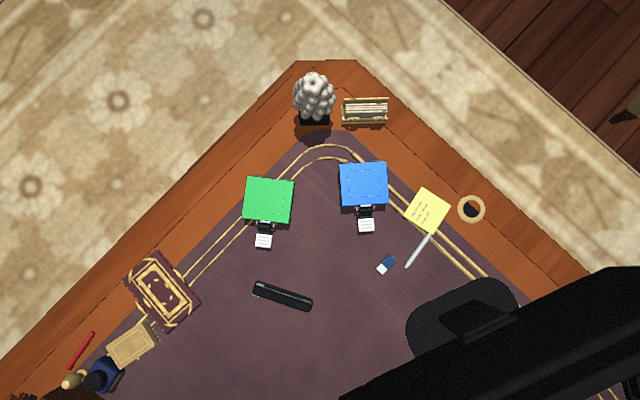

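View pics/side0.png

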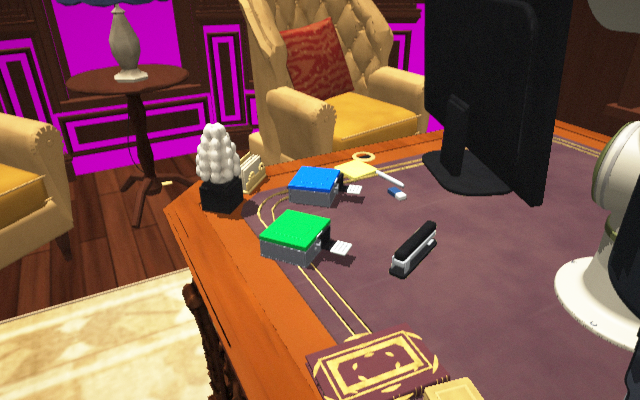

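The top view shows the blue case at about (364,185) with its pad at (366,226). The green case is at (268,200) with its pad at (264,241), and the monitor is at lower right with its foot near (462,320).

```bash
cat > h.py <<'E'
import numpy as np,cv2
from rig import manip
def ray(cam,px,z):
    c=manip.camera_info(cam);T=c["world_from_camera"]
    d=T[:3,:3]@[(px[0]-c["cx"])/c["fx"],(px[1]-c["cy"])/c["fy"],1]
    return T[:3,3]+d*(z-T[2,3])/d[2]
def proj(cam,p):
    c=manip.camera_info(cam);T=c["world_from_camera"]
    q=T[:3,:3].T@(np.array(p)-T[:3,3]);return np.array([c["fx"]*q[0]/q[2]+c["cx"],c["fy"]*q[1]/q[2]+c["cy"]])
E
python3 - <<'E'
from h import *
im=cv2.imread("pics/top0.png")
hsv=cv2.cvtColor(im,cv2.COLOR_BGR2HSV)
def blob(m,x0,x1,y0,y1):
    k=np.zeros_like(m);k[y0:y1,x0:x1]=m[y0:y1,x0:x1]
    n,l,s,c=cv2.connectedComponentsWithStats(k);i=1+np.argmax(s[1:,4])
    pts=np.argwhere(l==i)[:,::-1].astype(np.float32)
    return cv2.minAreaRect(pts),c[i],s[i]
for nm,lo,hi,b in(("blue",(95,120,60),(125,255,255),(320,410,140,230)),("green",(45,120,60),(85,255,255),(230,310,160,240)),("bpad",(0,0,150),(180,60,255),(350,385,212,240)),("gpad",(0,0,150),(180,60,255),(250,280,225,255))):
    r,c,s=blob(cv2.inRange(hsv,lo,hi),*b); z=.027 if 'pad' in nm else .044
    w=[ray("top",p,z) for p in cv2.boxPoints(r)]
    print(nm,r,c,s[4],"ctr",ray("top",c,z).round(4),"rect",np.mean(w,0).round(4),"edge",[(float(round(np.linalg.norm(w[i+1]-w[i]),4)),float(round(np.degrees(np.arctan2(*(w[i+1]-w[i])[1::-1])),1))) for i in(0,1)])
for p in[(462,320),(410,330),(480,290),(515,280)]:print(p,ray("top",p,0))
# side foot
for p in[(424,160),(470,192),(545,165)]:print("side",p,ray("side",p,0))
c=im[140:260,320:410];cv2.imwrite("pics/c1.png",cv2.resize(im[140:260,230:410],None,fx=4.4,fy=4.4,interpolation=2))
E
```

```text
blue ((363.6098937988281, 183.2025909423828), (43.10393142700195, 47.9326057434082), 86.3086166381836) [363.54076621 183.25834971] 2036 ctr [ 0.5684 -0.2012  0.044 ] rect [ 0.5687 -0.2013  0.044 ] edge [(0.1018, -87.8), (0.0917, -178.6)]
green ((267.53533935546875, 199.39590454101562), (47.89860916137695, 42.98372268676758), 7.431407928466797) [267.65333333 199.43259259] 2025 ctr [0.5394 0.002  0.044 ] rect [0.5397 0.0023 0.044 ] edge [(0.0909, -8.0), (0.1016, -99.0)]
bpad ((366.0, 224.5), (13.0, 16.0), 90.0) [365.90186916 224.42056075] 214 ctr [ 0.4818 -0.205   0.027 ] rect [ 0.4816 -0.2052  0.027 ] edge [(0.0342, -91.5), (0.0277, 177.8)]
gpad ((263.14617919921875, 240.33078002929688), (16.24854850769043, 13.271716117858887), 7.125016689300537) [262.98604651 240.28372093] 215 ctr [0.4538 0.0155 0.027 ] rect [0.4537 0.0151 0.027 ] edge [(0.0281, -7.9), (0.0347, -98.6)]
(462, 320) [ 0.27119282 -0.40784909  0.        ]
(410, 330) [ 0.25295107 -0.29480755  0.        ]
(480, 290) [ 0.33387484 -0.450443    0.        ]
(515, 280) [ 0.35333241 -0.5277203   0.        ]
side (424, 160) [ 0.3555336  -0.46110453  0.        ]
side (470, 192) [ 0.24063909 -0.30911214  0.        ]
side (545, 165) [ 0.06238064 -0.51517726  0.        ]
```

View pics/c1.png

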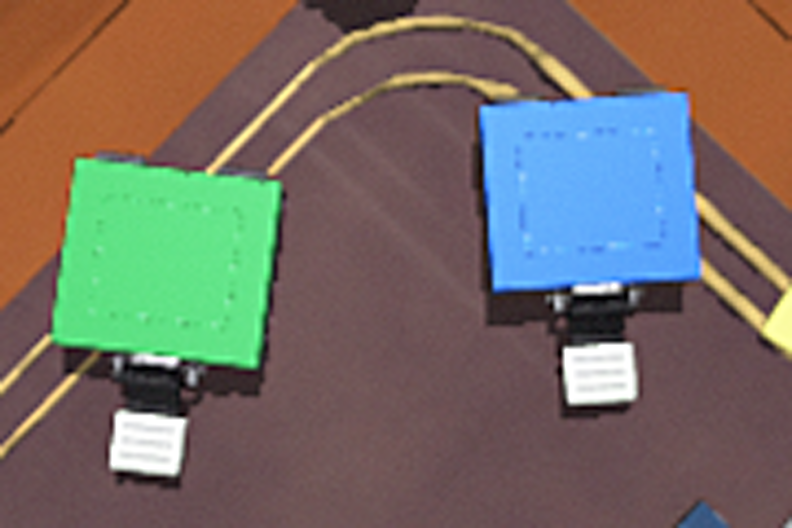

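The blue case is confirmed on the right, turned about 2.3 degrees. Before moving I'll check the monitor clearance and the shift in tool axes.

```bash
python3 - <<'E'
from h import *
for z in(.05,.1,.15,.2,.3,.4):
    print(z,"sideBRcorner",ray("side",(545,207),z)[:2].round(3),"sideBL",ray("side",(426,95),z)[:2].round(3),"sideTR",ray("side",(570,0),z)[:2].round(3),"top340,400",ray("top",(340,399),z)[:2].round(3),"top600,268",ray("top",(600,268),z)[:2].round(3))
s=manip.get_state();R=np.array(s["eef_rot"]);p=np.array(s["tcp_pos"])
a=np.radians(2.3);u=np.array([np.cos(a),np.sin(a),0])
pad=np.array([.4818,-.205,.027]);
t=pad-0.003*u;t[2]=.13
print("target",t,"tool shift cm",(R.T@(t-p)*100).round(2))
print("tool yaw y",np.degrees(np.arctan2(R[1,1],R[0,1])))
E
```

```text
0.05 sideBRcorner [ 0.113 -0.184] sideBL [ 0.396 -0.902] sideTR [-0.713 -5.039] top340,400 [ 0.133 -0.138] top600,268 [ 0.379 -0.68 ]
0.1 sideBRcorner [ 0.136 -0.084] sideBL [ 0.384 -0.715] sideTR [-0.59  -4.352] top340,400 [ 0.153 -0.136] top600,268 [ 0.384 -0.647]
0.15 sideBRcorner [0.159 0.015] sideBL [ 0.373 -0.529] sideTR [-0.467 -3.664] top340,400 [ 0.172 -0.134] top600,268 [ 0.389 -0.613]
0.2 sideBRcorner [0.181 0.114] sideBL [ 0.361 -0.343] sideTR [-0.344 -2.977] top340,400 [ 0.192 -0.132] top600,268 [ 0.394 -0.579]
0.3 sideBRcorner [0.227 0.313] sideBL [0.338 0.03 ] sideTR [-0.099 -1.602] top340,400 [ 0.231 -0.129] top600,268 [ 0.404 -0.511]
0.4 sideBRcorner [0.272 0.512] sideBL [0.315 0.402] sideTR [ 0.147 -0.228] top340,400 [ 0.27  -0.125] top600,268 [ 0.414 -0.444]
target [ 0.47880242 -0.2051204   0.13      ] tool shift cm [-52.09 -52.88  10.93]
tool yaw y 67.26578978661581
```

```bash
python3 - <<'E'
from h import *
a=cv2.imread("pics/side0.png");b=cv2.imread("pics/top0.png")
for x,y,z in[(.145,-.044,.12),(.145,-.044,.3),(0,0,0),(.38,-.64,.12)]:
    print((x,y,z),proj("side",(x,y,z)).round(),proj("top",(x,y,z)).round())
A=cv2.resize(cv2.convertScaleAbs(a[0:330,390:640],alpha=2.5,beta=30),None,fx=1.6,fy=1.6)
B=cv2.resize(cv2.convertScaleAbs(b[230:400,330:640],alpha=3,beta=30),None,fx=1.25,fy=1.25)
o=np.zeros((A.shape[0],A.shape[1]+B.shape[1],3),np.uint8);o[:,:A.shape[1]]=A;o[:B.shape[0],A.shape[1]:]=B
cv2.imwrite("pics/m.png",o);print(o.shape)
E
```

```text
(0.145, -0.044, 0.12) [545. 207.] [291. 409.]
(0.145, -0.044, 0.3) [576.  92.] [281. 464.]
(0, 0, 0) [635. 304.] [275. 457.]
(0.38, -0.64, 0.12) [426.  95.] [604. 271.]
(528, 788, 3)
```

View pics/m.png

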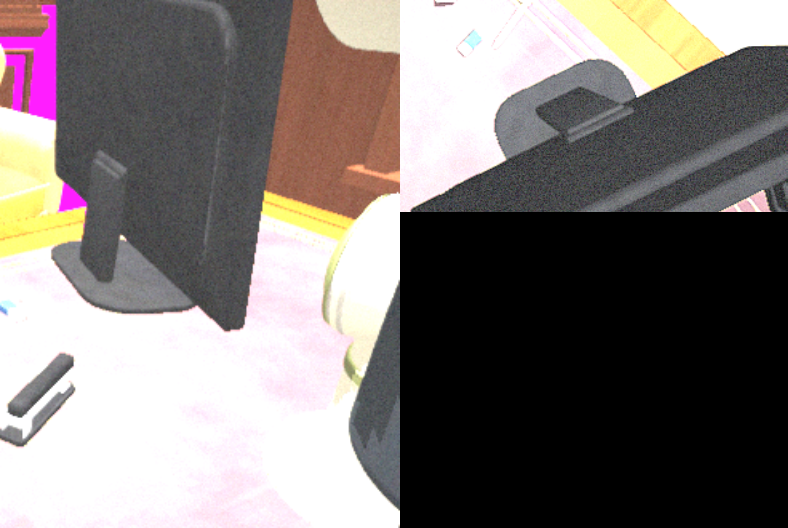

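```bash
python3 -m creep '[[[-15,-13,-1,0,0,-8],[-30,-26,-2,0,0,-16],[-46.2,-38.5,-2,0,0,-25],[-46.2,-38.5,-2,0,0,-25],[-46.2,-38.5,-2,0,0,-25],[-46.2,-38.5,-2,0,0,-25],[-46.2,-38.5,-2,0,0,-25],[-46.2,-38.5,-2,0,0,-25],[-46.2,-38.5,-2,0,0,-25],[-46.2,-38.5,-2,0,0,-25],[-46.2,-38.5,-2,0,0,-25],[-46.2,-38.5,-2,0,0,-25]]]' 0
python3 - <<'E'
from h import *
from scipy.optimize import least_squares
s=manip.get_state();print(s["joints"],s["tcp_pos"],s["joint_efforts"])
J0=[.951,.313,1.498];j=s["joints"]
# 2-link fit (upper arm, forearm, shoulder height - wrist drop)
def r(p): 
    o=[]
    for q,t in(((.951,.313,1.498),(.20276,.48402,.2388)),(j,s["tcp_pos"])):
        o+=[p[0]*np.sin(q[1])+p[1]*np.sin(q[1]+q[2])-np.hypot(t[0],t[1]),p[2]+p[0]*np.cos(q[1])+p[1]*np.cos(q[1]+q[2])-t[2]]
    return o
f=least_squares(r,[.4,.4,0]);print("Lu,Lf,h-drop",f.x,f.fun)
# monitor: near edge tilt and top height
B=ray("side",(545,207),.09);n=np.array([.92,.4,0])
for tau in(-.3,-.2,-.1,0,.1,.2,.3):
    e=B+np.array([0,0,.25])+.25*tau*n; print(tau,proj("side",e).round())
for p in((562,400),(640,354)):
    for z in(.3,.4,.5,.55):print(p,z,ray("top",p,z)[:2].round(3))
cv2.imwrite("pics/s1.png",manip.snapshot("side"))
E
```

```text
clock: 1.6
tcp_pos: [0.4799, -0.0489, 0.259]
eef_rot: [[-0.999, -0.04, -0.001], [-0.04, 0.999, 0.001], [0.001, 0.001, -1.0]]
wrist_force: [0.2, 0.7, -0.8]
gripper_width: 0.0
grip_force: 0.0
[-3.45225965e-01  2.04040658e-01  1.58671348e+00  2.04834309e-04
  1.35180854e+00 -1.95567970e+00] [ 0.47986197 -0.04892706  0.25900523] [-1.17253326e+00 -3.53400457e+01 -2.64506131e+01 -3.76280956e-02
 -2.84002261e-02 -1.49993214e-02]
Lu,Lf,h-drop [ 0.42167456  0.40665921 -0.0654182 ] [ 5.01847135e-05  2.24511193e-04 -4.54124970e-05 -2.24511075e-04]
-0.3 [635.  52.]
-0.2 [619.  53.]
-0.1 [603.  53.]
0 [586.  53.]
0.1 [570.  54.]
0.2 [553.  54.]
0.3 [536.  55.]
(562, 400) 0.3 [ 0.222 -0.442]
(562, 400) 0.4 [ 0.262 -0.386]
(562, 400) 0.5 [ 0.303 -0.33 ]
(562, 400) 0.55 [ 0.323 -0.302]
(640, 354) 0.3 [ 0.282 -0.558]
(640, 354) 0.4 [ 0.312 -0.482]
(640, 354) 0.5 [ 0.343 -0.407]
(640, 354) 0.55 [ 0.358 -0.369]
```

View pics/s1.png

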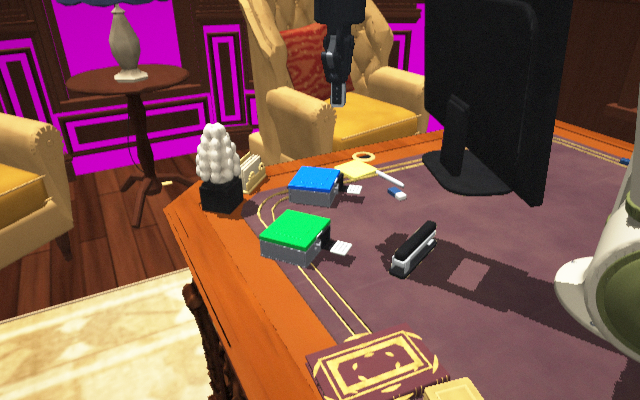

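The side view shows the gripper high over the desk with its tip near (340,103), and the arm still clear. The monitor's near edge runs from about (545,207) upward. The arm has a lateral offset, so I'll check from the top where its links run relative to the monitor.

```bash
python3 - <<'E'
from h import *
im=manip.snapshot("top");cv2.imwrite("pics/t1.png",cv2.convertScaleAbs(im,alpha=1.6,beta=25))
j1=-.345
d=np.array([np.cos(j1),np.sin(j1)]);l=np.array([-d[1],d[0]])
for lat in(0,.116):
    for dd,z in((.085,.57),(.3,.45),(.45,.3)):print(lat,dd,z,proj("top",[*(dd*d+lat*l),z]).round())
E
```

```text
0 0.085 0.57 [226. 771.]
0 0.3 0.45 [320. 406.]
0 0.45 0.3 [352. 261.]
0.116 0.085 0.57 [ 76. 715.]
0.116 0.3 0.45 [216. 371.]
0.116 0.45 0.3 [277. 236.]
```

View pics/t1.png

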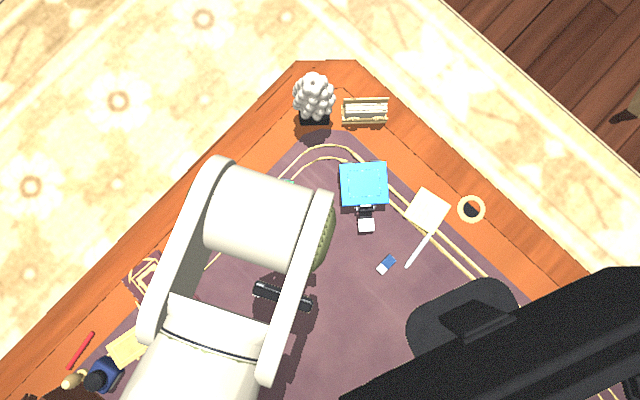

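The forearm runs left of the monitor: its right side plate goes from (330,200) to (270,380). I'll move over the pad while staying high and watch the gap and joint efforts.

```bash
python3 -m creep '[[[0.2,-4,0,0,0,0],[0.4,-8,0,0,0,0],[0.6,-12,0,0,0,0],[0.7,-15.6,0,0,0,0],[0.7,-15.6,0,0,0,0],[0.7,-15.6,0,0,0,0],[0.7,-15.6,0,0,0,0]]]'
python3 - <<'E'
from h import *
s=manip.get_state();print(s["joints"].round(3),s["joint_efforts"].round(2))
a=cv2.convertScaleAbs(manip.snapshot("top"),alpha=1.6,beta=25);b=cv2.convertScaleAbs(manip.snapshot("side"),alpha=1.6,beta=25)
cv2.imwrite("pics/p2.png",np.hstack([cv2.resize(a,(400,250),interpolation=3),cv2.resize(b,(400,250),interpolation=3)]) if 0 else np.vstack([a[150:],b[:300]]))
E
```

```text
clock: 2.58
tcp_pos: [0.4795, -0.2043, 0.2595]
eef_rot: [[-0.999, -0.041, 0.0], [-0.041, 0.999, 0.0], [-0.0, -0.0, -1.0]]
wrist_force: [-0.1, 0.2, -0.5]
gripper_width: -0.0
grip_force: 0.0
[-0.628  0.29   1.475  0.     1.376 -2.24 ] [-2.400e-01 -4.038e+01 -2.636e+01 -0.000e+00 -0.000e+00  1.000e-02]
```

View pics/p2.png

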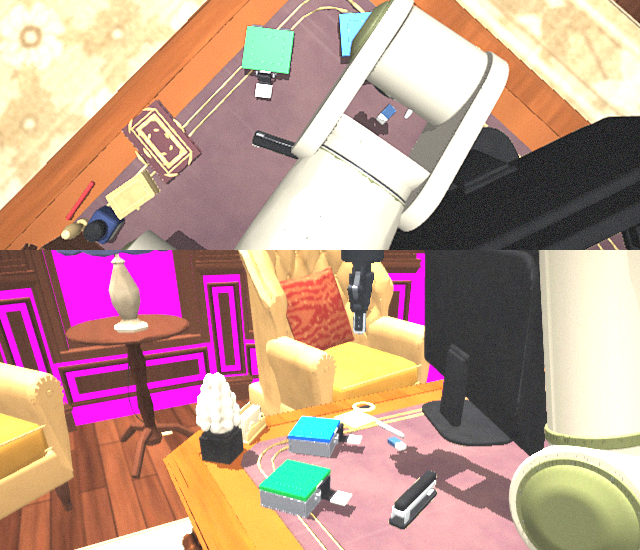

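```bash
python3 -m creep '[[[-0.1,-0.2,0,4,-2,0],[-0.3,-0.5,0,8,-4,0],[-0.6,-0.9,1,12,-6,0],[-0.6,-0.9,3,12,-6,0],[-0.6,-0.9,5,12,-6,0],[-0.6,-0.9,7,12,-6,0],[-0.6,-0.9,9,12,-6,0],[-0.6,-0.9,10,12,-6,0],[-0.6,-0.9,10,12,-6,0]]]'
python3 - <<'E'
from h import *
s=manip.get_state();j=s["joints"];print(j.round(3),s["joint_efforts"].round(2))
R=np.array(s["eef_rot"]);p=np.array(s["tcp_pos"])
t=np.array([.486,-.2135,.055]);print("to",t,(R.T@(t-p)*100).round(2), "per cm down",(R.T@[0,0,-1]).round(3))
print("elbow d, dz",.4217*np.sin(j[1]),.4217*np.cos(j[1]))
E
```

```text
clock: 3.8
tcp_pos: [0.4857, -0.214, 0.1592]
eef_rot: [[-0.993, -0.028, 0.111], [-0.051, 0.978, -0.203], [-0.103, -0.207, -0.973]]
wrist_force: [0.7, 1.0, 0.4]
gripper_width: 0.0004
grip_force: 0.0
[-0.585  0.32   1.731 -0.139  0.888 -2.119] [ 1.000e-02 -3.824e+01 -2.295e+01 -2.800e-01 -6.600e-01  3.000e-02]
to [ 0.486  -0.2135  0.055 ] [ 1.04  2.21 10.13] per cm down [0.103 0.207 0.973]
elbow d, dz 0.13254200940050487 0.40032924667587866
```

```bash
python3 -m creep '[[[0.2,0.4,2,0,0,0],[0.4,0.9,4,0,0,0],[0.6,1.3,6,0,0,0],[0.8,1.7,8,0,0,0],[0.9,2.1,9.4,0,0,0],[1.0,2.2,10.1,0,0,0],[1.0,2.2,10.1,0,0,0]]]'
python3 - <<'E'
from h import *
s=manip.get_state();print(s["joints"].round(3),s["joint_efforts"].round(2),s["wrist_force"])
a=manip.snapshot("side");c=cv2.resize(a[130:260,250:420],None,fx=3.5,fy=3.5,interpolation=2)
t=manip.snapshot("top");cv2.imwrite("pics/p3.png",c[:, :])
E
```

```text
clock: 4.68
tcp_pos: [0.4866, -0.2139, 0.0556]
eef_rot: [[-0.993, -0.028, 0.112], [-0.05, 0.978, -0.203], [-0.104, -0.208, -0.973]]
wrist_force: [0.8, -0.7, -0.8]
gripper_width: -0.0
grip_force: 0.0
[-0.584  0.481  1.82  -0.182  0.64  -2.059] [-3.000e-02 -4.131e+01 -1.887e+01 -2.400e-01 -6.100e-01  2.000e-02] [ 0.7902161  -0.72173868 -0.83491577]
```

View pics/p3.png

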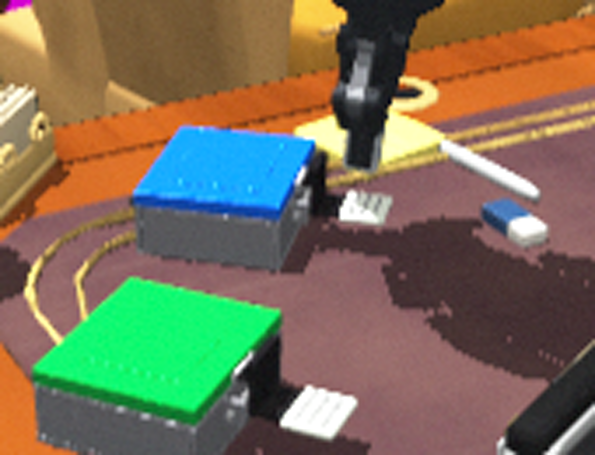

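The fingertips hang just above the white pad, at about (365,165) with the pad at (365,207) in the crop, and clear of the hook. Now I'll press.

```bash
python3 -m creep '[[[0.08,0.17,0.8,0,0,0],[0.15,0.32,1.5,0,0,0],[0.2,0.42,1.95,0,0,0],[0.24,0.5,2.35,0,0,0],[0.27,0.56,2.6,0,0,0],[0.27,0.56,2.6,0,0,0]]]'
```

```text
clock: 5.52
tcp_pos: [0.4868, -0.2139, 0.0288]
eef_rot: [[-0.993, -0.028, 0.112], [-0.05, 0.978, -0.204], [-0.104, -0.208, -0.973]]
wrist_force: [0.1, 0.7, 2.6]
gripper_width: -0.0002
grip_force: 1.1
```

```bash
python3 -m creep '[[[0.02,0.04,0.2,0,0,0],[0.03,0.06,0.3,0,0,0],[0.03,0.06,0.3,0,0,0]]]'
python3 - <<'E'
from h import *
a=manip.snapshot("side");cv2.imwrite("pics/p4.png",cv2.resize(a[110:260,250:420],None,fx=3.5,fy=3.5,interpolation=2))
E
```

```text
clock: 5.9
tcp_pos: [0.4867, -0.2139, 0.0257]
eef_rot: [[-0.993, -0.028, 0.112], [-0.05, 0.978, -0.203], [-0.104, -0.208, -0.973]]
wrist_force: [-0.2, 0.5, 3.4]
gripper_width: 0.0
grip_force: 1.4
```

View pics/p4.png

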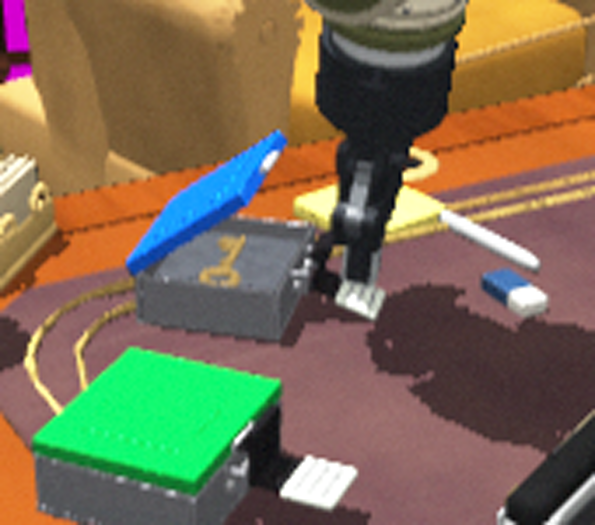

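The lid has popped open at (205,200) and the key is inside at (225,260). I'll retreat straight up and let it stand.

```bash
python3 -m creep '[[[-0.3,-0.6,-2.5,0,0,0],[-0.6,-1.2,-5.5,0,0,0],[-1.1,-2.2,-10,0,0,0],[-1.5,-3,-14.1,0,0,0],[-1.5,-3,-14.1,0,0,0],[-1.5,-3,-14.1,0,0,0],[-1.5,-3,-14.1,0,0,0],[-1.5,-3,-14.1,0,0,0],[-1.5,-3,-14.1,0,0,0],[-1.5,-3,-14.1,0,0,0],[-1.5,-3,-14.1,0,0,0],[-1.5,-3,-14.1,0,0,0]]]'
python3 -m creep '[[[0,0,0,0,0,0],[0,0,0,0,0,0],[0,0,0,0,0,0],[0,0,0,0,0,0],[0,0,0,0,0,0],[0,0,0,0,0,0],[0,0,0,0,0,0],[0,0,0,0,0,0],[0,0,0,0,0,0],[0,0,0,0,0,0],[0,0,0,0,0,0],[0,0,0,0,0,0]]]'
python3 - <<'E'
from h import *
s=manip.get_state();R=np.array(s["eef_rot"]);p=np.array(s["tcp_pos"])
a=manip.snapshot("side");print("blue lid px rows",np.argwhere(cv2.inRange(cv2.cvtColor(a,cv2.COLOR_BGR2HSV),(95,120,60),(125,255,255))[130:215,270:350])[:,0].min()+130)
t=np.array([.5577,-.2017-.008,.14]);print((R.T@(t-p)*100).round(2),(R.T@[0,0,-1]).round(3),s["joints"].round(3))
E
```

```text
clock: 7.45
tcp_pos: [0.4866, -0.2137, 0.1706]
eef_rot: [[-0.993, -0.028, 0.112], [-0.05, 0.978, -0.203], [-0.104, -0.208, -0.973]]
wrist_force: [0.9, -0.7, 0.2]
gripper_width: 0.0001
grip_force: 0.0
clock: 8.95
tcp_pos: [0.4865, -0.2138, 0.1706]
eef_rot: [[-0.993, -0.028, 0.112], [-0.05, 0.978, -0.203], [-0.104, -0.207, -0.973]]
wrist_force: [-0.5, -0.3, -0.3]
gripper_width: 0.0002
grip_force: 0.0
blue lid px rows 147
[-6.77  0.83  3.69] [0.104 0.207 0.973] [-0.583  0.307  1.716 -0.137  0.916 -2.121]
```

```bash
python3 -m creep '[[[-2,0,0,0,0,0],[-4,0,0,0,0,0],[-6,0.2,1,0,0,0],[-7.6,0.3,2.5,0,0,0],[-7.6,0.4,3.8,0,0,0],[-7.6,0.4,3.8,0,0,0]]]'
python3 -m creep '[[[0.1,0.2,1,0,0,0],[0.2,0.4,2,0,0,0],[0.3,0.6,3,0,0,0],[0.4,0.8,4,0,0,0],[0.5,1.0,5,0,0,0],[0.6,1.2,5.8,0,0,0],[0.7,1.4,6.6,0,0,0],[0.8,1.5,7.2,0,0,0],[0.8,1.6,7.5,0,0,0],[0.8,1.6,7.5,0,0,0]]]'
python3 -c "
from rig import manip
s=manip.get_state();print(s['joints'].round(3),s['joint_efforts'].round(2))"
```

```text
clock: 9.75
tcp_pos: [0.5653, -0.2136, 0.1395]
eef_rot: [[-0.994, -0.028, 0.11], [-0.05, 0.978, -0.202], [-0.102, -0.206, -0.973]]
wrist_force: [0.1, 0.2, 0.4]
gripper_width: -0.0002
grip_force: 0.0
clock: 11.0
tcp_pos: [0.5662, -0.2138, 0.0635]
eef_rot: [[-0.993, -0.028, 0.112], [-0.05, 0.978, -0.203], [-0.104, -0.208, -0.973]]
wrist_force: [-0.2, -0.9, 0.4]
gripper_width: 0.0004
grip_force: 0.6
[-0.503  0.599  1.583 -0.179  0.77  -1.996] [ 1.200e-01 -4.827e+01 -2.095e+01 -2.300e-01 -5.400e-01  2.000e-02]
```

```bash
python3 -m creep '[[[0.03,0.06,0.3,0,0,0],[0.06,0.12,0.6,0,0,0],[0.06,0.12,0.6,0,0,0]]]'
python3 -m creep '[[[0.03,0.06,0.3,0,0,0],[0.03,0.06,0.3,0,0,0]]]'
```

```text
clock: 11.38
tcp_pos: [0.5661, -0.214, 0.0578]
eef_rot: [[-0.993, -0.028, 0.112], [-0.05, 0.978, -0.204], [-0.103, -0.208, -0.973]]
wrist_force: [-3.7, 1.2, 6.2]
gripper_width: -0.0003
grip_force: 2.9
clock: 11.62
tcp_pos: [0.5663, -0.214, 0.0545]
eef_rot: [[-0.993, -0.028, 0.112], [-0.05, 0.978, -0.204], [-0.104, -0.208, -0.973]]
wrist_force: [-0.3, -0.6, 0.5]
gripper_width: -0.0002
grip_force: 0.2
```

```bash
python3 -m creep '[[[0.02,0.04,0.2,0,0,0],[0.02,0.04,0.2,0,0,0]]]'; python3 -m creep '[[[0.02,0.04,0.2,0,0,0],[0.02,0.04,0.2,0,0,0]]]'
```

```text
clock: 11.88
tcp_pos: [0.5664, -0.2141, 0.0529]
eef_rot: [[-0.993, -0.028, 0.112], [-0.05, 0.978, -0.204], [-0.104, -0.208, -0.973]]
wrist_force: [-3.5, 0.6, 8.7]
gripper_width: 0.0002
grip_force: 4.3
clock: 12.12
tcp_pos: [0.5664, -0.2141, 0.052]
eef_rot: [[-0.993, -0.028, 0.112], [-0.05, 0.978, -0.204], [-0.104, -0.209, -0.972]]
wrist_force: [-9.5, 3.7, 20.1]
gripper_width: 0.0002
grip_force: 10.1
```

Firm stop at about 20 N, so I'll lift away and check.

```bash
python3 -m creep '[[[-0.2,-0.4,-2,0,0,0],[-0.6,-1.2,-6,0,0,0],[-1.2,-2.4,-11,0,0,0],[-1.4,-2.8,-13,0,0,0],[-1.4,-2.8,-13,0,0,0],[-1.4,-2.8,-13,0,0,0],[-1.4,-2.8,-13,0,0,0]]]'
python3 - <<'E'
from h import *
a=manip.snapshot("side");cv2.imwrite("pics/p5.png",cv2.resize(a[110:280,250:420],None,fx=3.5,fy=3.5,interpolation=2))
E
```

```text
clock: 13.0
tcp_pos: [0.566, -0.214, 0.1824]
eef_rot: [[-0.994, -0.028, 0.11], [-0.05, 0.978, -0.202], [-0.102, -0.206, -0.973]]
wrist_force: [-0.2, -0.5, -0.3]
gripper_width: 0.0001
grip_force: 0.0
```

View pics/p5.png

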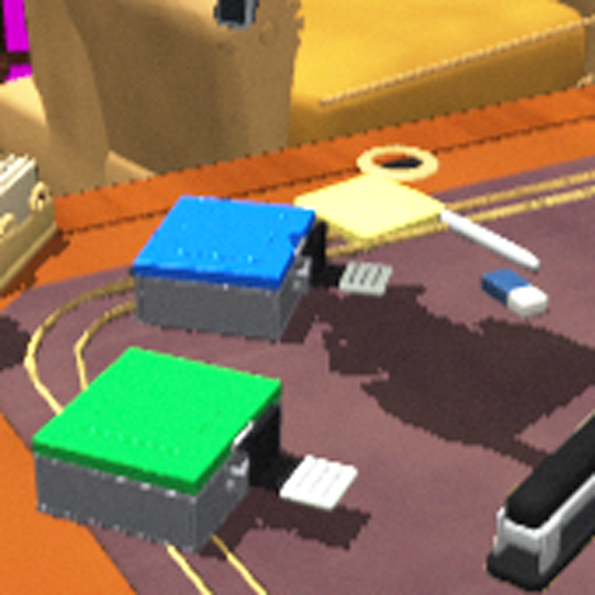

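Both lids are shut, blue at (225,240) and green at (160,420), and the hand is clear, so I'm handing in.

```bash
python3 -c "
from rig import manip
print(manip.close_job())"
```

```text
the job is handed in; nothing more can be done
None
```

The blue case popped open with the key visible inside, stood open untouched for over two seconds, and was then pressed shut and stayed shut with the hand clear; the green case stayed closed, and the job is handed in (the hand-in returned no verdict).

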